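# Unlatch the coil winder's guard gate and draw out the finished coil

## Task

Bring the finished coil out of the winder: lift the gate's gravity latch bar out of its catch, swing the guard gate wide open (about square to the machine or beyond), and only then draw the shuttle all the way out to its stop, with the coil still standing on it. Do not knock the lamp over the gate, and leave the other things on the bench where they are.

Things in the scene. Friction and masses are not known exactly. Their poses are not given: they have to be found in the camera images.
- winder: bench coil winder with guard, fixed, turned a little either way. Origin on the table below the middle of the shut gate's front face; x points into the machine (away from the robot), y left, z up ('at x' below: along these axes). Bed plate 20 mm high from x = -30 mm inward; two 30 mm posts (y = +/-115 to 145 mm) and a header carry the gate; clear sides and roof
- lamp: machine lamp bar 45 (x) x 290 (y) x 33 mm high along the header, over the gate: x = -45 to 0 mm. Origin at the centre of its underside, 255 mm above the table. Because of it the latch knob and the shuttle post can only be reached with the tool leaning back towards the robot, 30 to 50 degrees from vertical (40 suits the knob, 45 the post); it must not be struck
- gate (a joint): angle (rad) of the mesh gate, 210 mm wide, 16 thick, 45 to 225 mm above the table, hinged on a vertical axis at its right-hand end (seen from the robot); about 0.01 latched, grows as its left-hand edge swings out towards the robot, stop at 1.75. The hinge is slightly stiff (1 N at the free edge, plus damping): the gate stays where it is left
- gate_hinge (a point): point on the gate's vertical hinge axis, 180 mm above the table (8 mm inward of the gate's front face); its axes turn with the gate: y runs from the hinge to the free edge, x is normal to the gate (into the machine when shut)
- gate_edge (a point): top of the gate's free (left-hand) upright, 212 mm from the hinge axis, 217 mm above the table, in the middle of the gate's thickness
- latch (a joint): angle (rad) of the gravity latch bar (steel, 185 x 20 x 6 mm, across the front of the gate and pivoted on it; 0.14 to 0.28 kg): 0 level, in its catch when the gate is shut; grows as its left-hand end rises, stop at 0.35; falls back to 0 when let go. It passes over the catch's nose from 0.10 up; 0.2 is ample
- latch_catch (a point): top of the nose of the catch on the left-hand post: it stands 14 mm high in front of the bar, 150 mm from its pivot. A sprung buffer pushes the shut gate outward with about 8 N, so the bar binds on the nose; when the bar comes free the gate springs to about 0.03 rad. Squeezing the knob askew or pulling on it makes the bar bind harder; pressing the gate in frees it
- latch_pivot (a point): the latch bar's pivot, on the gate 95 mm from the hinge axis, 180 mm above the table; the bar turns about an axis normal to the gate
- latch_knob (a point): lift knob of the latch bar: black round pin 16 mm across, 57 long, standing out from the bar towards the robot (-x when shut), 80 mm from the pivot. The point is on its axis, 14 mm from its free end, 43 mm off the bar: pinch it there from its two sides. It lies 75 mm below and 10 mm out from the lamp's lower front edge. Lifting it takes about 4 to 9 N
- shuttle (a joint): travel (m) of the shuttle, a steel board 210 x 100 x 12 mm (top 34 mm above the table) sliding on rails through the gateway: starts 0 to 0.012 (home), grows as it is drawn out towards the robot (-x), stop at 0.16. Slides with about 3 N; stays where it is left. The shut gate blocks its post
- shuttle_post (a point): pull post of the shuttle: upright black pin 16 mm across, from 34 to 84 mm above the table, 40 mm inward of the gate's front face when home and 85 mm from the seat's centre. The point is on its axis, 66 mm above the table
- shuttle_seat (a point): centre of the shuttle board's upper face where the coil stands (board reaches 105 mm before and behind it and 50 mm to each side); axes as the winder's
- coil_center (a point): finished coil: black bobbin 64 mm across the flanges, 60 high, wound with copper, 0.2 to 0.4 kg, standing loose on the shuttle within 15 mm of the seat's centre. The point is its centre, half-way up
- bobbin: small empty bobbin, 40 mm across, 45 high, standing inside the guard on the bed plate, right of the shuttle; bystander; origin under its centre
- jar: amber glass jar, 56 mm across, 85 high, standing on the table in front of the latch post, to the left; bystander; origin under its centre
- wire_spool: full spool of copper wire, 100 mm across, 90 high, on the table to the left of the guard; bystander; origin under its centre
- screwdriver: screwdriver, 180 mm long, lying on the table left of and nearer than the guard; bystander; origin at mid-length on the table
- tape_roll: roll of tape lying flat, 90 mm across, 25 high, on the table to the right; bystander; origin under its centre
- big_bobbin: empty bobbin, 60 mm across, 70 high, on the table to the right of the guard; bystander; origin under its centre

How it is judged (in metres and radians):
On the way, in this order (a step that is already met when the one before it is completed fails the run):
1. the latch bar is lifted clear of its catch (past 0.10 rad) while the gate is still in its frame (under 0.1 rad) (value of joint latch above 0.1 rad and value of joint gate below 0.1 rad), for 0.1 s.
2. the gate is swung wide open (past 1.4 rad) while the shuttle is still home (under 0.04 m) (value of joint gate above 1.4 rad and value of joint shuttle below 0.04 m), for 0.2 s.
At the end, for the whole second after the job is handed in: the gate stands open past 1.4 rad (80 degrees); the shuttle is drawn out past 0.15 m (stop at 0.16) and at rest; the coil stands upright on it (tilt under 0.15 rad, base on the board, centre within 45 mm of the seat's centre) (value of joint gate above 1.4 rad and value of joint shuttle above 0.15 m and velocity of joint shuttle below 0.01 m/s and angle between coil_center's own z axis and vertical below 0.15 rad and z of coil_center in the frame of shuttle_seat between 0.024 and 0.036 m and horizontal distance between coil_center and shuttle_seat below 0.045 m); the robot touches nothing.
It fails at once if the lamp is struck (over 12 N) (contact force between anything else and lamp above 12 N).
It fails at once if the coil is tipped (over 0.4 rad) (angle between coil_center's own z axis and vertical above 0.4 rad).
It fails at once if a bystander is shifted by more than 20 mm (distance of any of bobbin, jar, wire_spool, screwdriver, tape_roll, big_bobbin from where it was at the start of the episode above 0.02 m).
It also fails if it takes over 50 s, if anything falls off the work surface, if the arm or the gripper's body presses on something with over 40 N, if the wrist force passes 120 N, or if a joint passes its speed limit or range.

## Robot

A 6-joint arm with a two-finger parallel gripper is mounted at the origin on the work surface. World frame = base frame: x ahead of the robot, y to its left, z up, the work surface at z = 0. Lengths are in m, angles in degrees, forces in N, time in s.
With the tool pointing down it reaches from about 0.35 to 0.875 m from the base axis. Payload 4.2 kg.
Tool frame: the origin (TCP) lies between the finger pads; the fingertips stand 19 mm ahead of it and the grasp point (between the pads) is the TCP; z points along the fingers, y is the line along which they close (so a half turn about z gives the same grasp; the last joint's range is limited). The gripper opens to 87 mm and grips with 3 to 60 N. Pads are 19 mm wide; open, the fingers measure 117 mm over their backs; the gripper's body (75 mm by 190 mm) begins 51 mm behind the grasp point.
Start: joints at [-61.559, 22.042, 0.453, 0, -68.411, -14.817], TCP at [0.147, -0.607, 0.242] pointing down, gripper open.
Joint ranges: [-179.83, 179.83], [-69.29, 118.12], [-61.27, 80.66], [-181.25, 117.63], [-171.15, -9.14], [-177.46, 177.46]. Speed limits (degrees/s): [159.86, 159.86, 180, 180, 180, 180].

## Interface

Orientations are given as a 3x3 rotation matrix whose columns are the frame's x, y, z axes.
In Python, from station import r gives the robot as it stands.
- The arm moves only by the tool drive_tool, never from a script. Its argument "steps" is one flat list of numbers, 7 for each row, row after row: the turn, a rotation vector about the tool's x, y, z in rad, then the shift along the tool's x, y, z in m, then the opening, from 0 (shut) to 1 (fully open). A call has 1 to 10 rows; each row shifts and turns the commanded pose from where the row before left it, along the tool's axes as they then stand; what a row does not reach is not made up. A row lasts 1/12 s, in which the tool goes at most 41.7 mm and 7.16 degrees, less where a joint would pass 70% of its speed; a pose out of reach is approached as far as the arm can. A call is refused whole if a number of a shift passes 0.0417 or a number of a turn 0.125, either way. A call with a gripper value outside its range is refused whole. The fingers move at their own pace and stop on an object; the grip force is fixed at half the most. Time passes only in rows, so rows that do not move let the fingers close. It gives the time, the measured TCP pose, the force, the opening and the grip force at its end, in the units of the state.
- r.sense(): the state, without advancing time (a new reading comes with each control period).
- r.capture(name): name is "scene" or "top" or "wrist"; returns the picture (384x512x3 uint8, blue, green, red); there is no depth.
- r.camera_params(name): a dict with "camera_matrix" (3x3 intrinsics, pixels), "extrinsics" (4x4, takes a point from world to camera coordinates). Camera axes: x right, y down, z forward; pixel columns grow to the right and rows downward; lengths in m; the calibration is good to about 2 mm. The wrist camera is an equidistant fisheye: a pixel r from the principal point sees the ray r / f radians off the axis. A picture is of the moment at which its call begins: read the wrist's pose just before it. camera_params takes no time and is no camera call; for the wrist camera it gives the pose at the moment of the call.
- r.finish_job(): hands the job in; it is judged then, once.
The state is a dict: "time_s": time; "joints": joint angles; "joint_velocities": joint speeds; "effort": joint torques, N m; "tcp_pos": TCP position; "ee_rot": TCP orientation; "wrist_force": force on the tool from outside, world axes, zero at the start; "moment": the same for the moment, N m; "gripper_width": opening from 0.0 (shut) to 1.0 (fully open); "gripper_force": force on a finger pad.
Only numpy, scipy, OpenCV 4.12 (cv2) and the standard library are available. Lean on these libraries where they do the work, as an engineer would, in place of code of your own. Each camera call takes 0.05 s, during which the arm holds its last target. There are 200 camera calls.

## Working session

There is one attempt and no reset: what is moved stays moved. The work goes in short steps, Python scripts to look and compute and a tool call to move; the robot and the scene stay as the last step left them, time stands still between calls to the robot, and variables do not carry over. Pictures are saved under pics/ and viewed, at most 10 in all, crops included, and the job is handed in when it is done.

Besides the shell and the picture viewer there is one more tool, called after "Call:" as name(argument=value, ...) on one line, values as JSON. drive_tool: Moves the arm, as the interface text tells. Its arguments: {"type":"object","properties":{"steps":{"type":"array"}},"required":["steps"]}

```bash
ls; mkdir -p pics
python3 - <<'E'
from station import r
import cv2,numpy as np
for n in ("scene","top"):
    im=r.capture(n); cv2.imwrite(f"pics/{n}0.png",im)
    p=r.camera_params(n); print(n,np.round(p["camera_matrix"],2).tolist(),np.round(p["extrinsics"],4).tolist())
s=r.sense();print(s)
E
```

```text
pics
scene [[392.56, 0.0, 252.96], [0.0, 392.56, 192.78], [0.0, 0.0, 1.0]] [[0.6649, 0.747, 0.0035, -0.3192], [0.7043, -0.6253, -0.336, -0.3376], [-0.2488, 0.2259, -0.9419, 1.5001], [0.0, 0.0, 0.0, 1.0]]
top [[415.26, 0.0, 246.25], [0.0, 415.26, 200.83], [0.0, 0.0, 1.0]] [[0.0145, -0.9999, -0.0002, -0.0251], [-0.9734, -0.0141, -0.2287, 0.5679], [0.2287, 0.0035, -0.9735, 1.2648], [0.0, 0.0, 0.0, 1.0]]
{'time_s': 0.1, 'joints': array([-6.15588080e+01,  2.20847890e+01,  3.88437981e-01, -2.76589527e-02,
       -6.84135988e+01, -1.48166955e+01]), 'joint_velocities': array([0.0162978 , 0.03767788, 0.18498423, 0.06541906, 0.07502573,
       0.00866093]), 'effort': array([-3.13363589e-04, -3.91689169e+01,  1.87936467e+01,  4.23183113e+00,
        1.34584011e-02, -7.70521387e-05]), 'tcp_pos': array([ 0.14712972, -0.60690625,  0.24058509]), 'ee_rot': array([[-9.71902285e-01, -2.35384111e-01, -5.19204940e-04],
       [-2.35384677e-01,  9.71900427e-01,  1.90112364e-03],
       [ 5.71212056e-05,  1.96991929e-03, -9.99998058e-01]]), 'wrist_force': array([-0.32284687, -0.04407179, -0.23681258]), 'moment': array([ 0.03396888, -0.01302798,  0.02913231]), 'gripper_force': 0.0, 'gripper_width': 0.9995501316453798}
```

View pics/scene0.png

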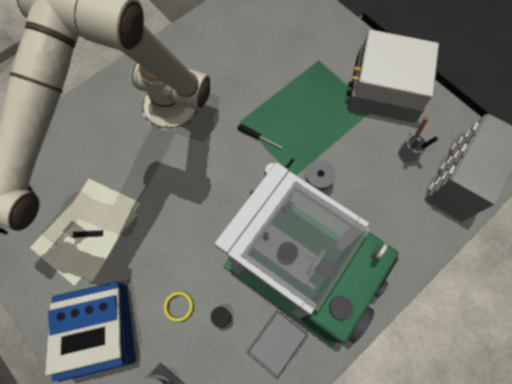

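View pics/top0.png

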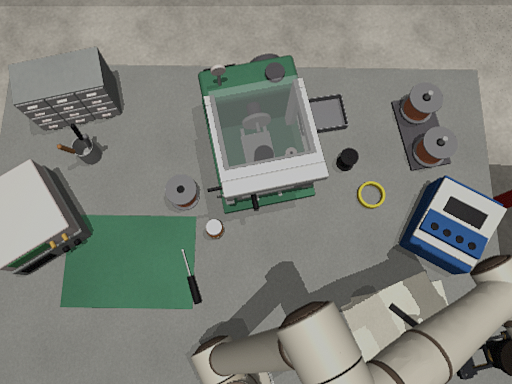

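The scene view shows the white lamp/header at about (255,210) with the jar beside it. In the top view the header and lamp run from (220,190) to (326,172), the knob is at (255,201), the jar at (214,228) and the screwdriver at (192,275). I'll enlarge both.

Run:
```python
import cv2,numpy as np
a=cv2.imread("pics/top0.png")[140:250,190:340]; b=cv2.imread("pics/scene0.png")[150:260,205:355]
o=np.vstack([cv2.resize(x,None,fx=2.7,fy=2.7,interpolation=cv2.INTER_CUBIC) for x in (a,b)])
a=cv2.resize(a,None,fx=5,fy=5,interpolation=cv2.INTER_CUBIC);cv2.imwrite("pics/topc.png",a)
b=cv2.resize(b,None,fx=5,fy=5,interpolation=cv2.INTER_CUBIC);cv2.imwrite("pics/scenec.png",b)
```

```text
(no output)
```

View pics/topc.png

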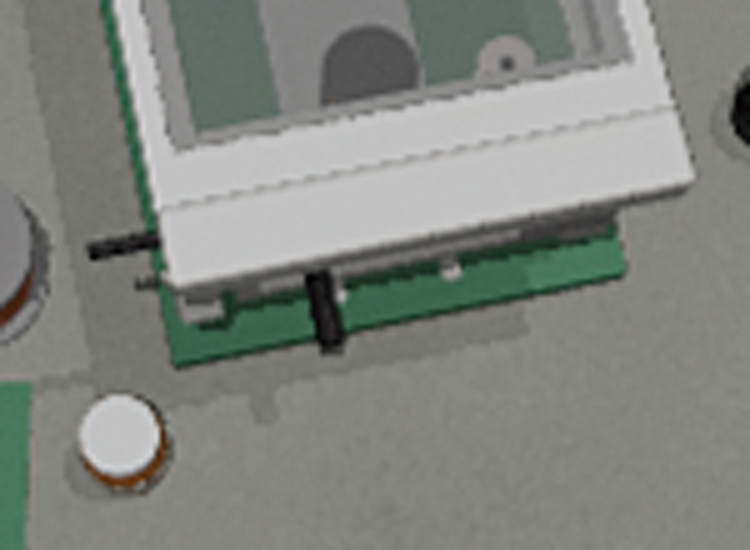

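View pics/scenec.png

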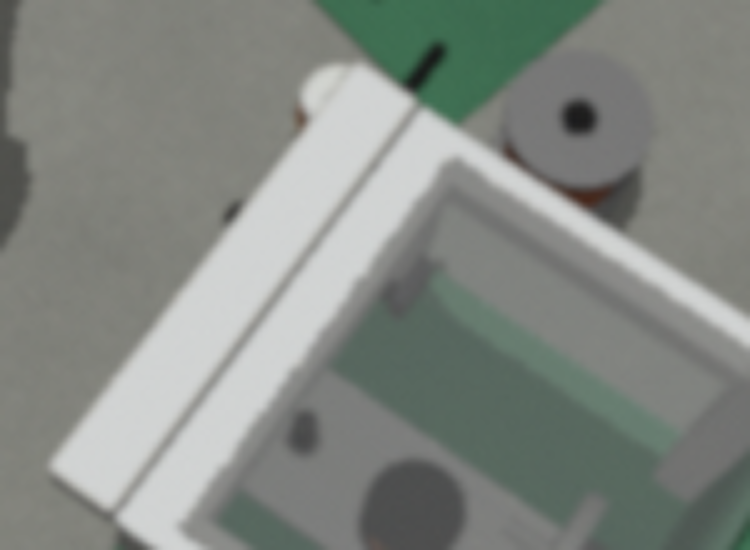

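The top crop shows the lamp's front corners at (172,283) and (693,182), its rear seam from (162,208) to (672,107), and the knob from (318,272) to (331,348). The bed's front edge runs from (178,366) to (625,272), and the jar lid is at (121,436). In the scene crop the lamp corners are at (357,62), (50,465), (418,105) and (117,515), with the post at (303,433). Next step is triangulating these.

```bash
cat > h.py <<'E'
from station import r
import numpy as np, cv2
def cam(n):
    p=r.camera_params(n); return np.array(p["camera_matrix"]),np.array(p["extrinsics"])
def plane(n,uv,z):
    K,E=cam(n); R,t=E[:3,:3],E[:3,3]; c=-R.T@t
    d=R.T@np.linalg.inv(K)@np.array([uv[0],uv[1],1.]); return c+d*(z-c[2])/d[2]
def tri(u1,u2):
    K1,E1=cam("top");K2,E2=cam("scene")
    X=cv2.triangulatePoints(K1@E1[:3],K2@E2[:3],np.array(u1,float).reshape(2,1),np.array(u2,float).reshape(2,1)).ravel(); return X[:3]/X[3]
T=lambda x,y:((x+.5)/5-.5+190,(y+.5)/5-.5+140)
S=lambda x,y:((x+.5)/5-.5+205,(y+.5)/5-.5+150)
E
python3 - <<'E'
from h import *
np.set_printoptions(precision=4,suppress=True)
for n,a,b in [("FL",(172,285),(357,62)),("FR",(693,182),(50,465)),("BL",(162,208),(418,105)),("BR",(672,107),(117,515))]:
    print(n,tri(T(*a),S(*b)),plane("top",T(*a),.288),plane("scene",S(*b),.288))
bl=plane("top",T(178,366),.02)if 0 else plane("top",T(176,362),.02);br=plane("top",T(626,270),.02)
print("bed",bl,br,np.degrees(np.arctan2(*(bl-br)[[0,1]])))
print("knob",plane("top",T(318,272),.18),plane("top",T(331,343),.18))
print("jar",plane("top",T(121,436),.085))
print("latch end",plane("top",T(90,250),.18), plane("scene",S(440,48),.18))
print("post scene",plane("scene",S(303,415),.084))
print("handle?",plane("top",(192,275),.01),plane("top",(183,250),.01),plane("top",(196,302),.01))
E
```

```text
FL [0.5283 0.0424 0.2827] [0.5267 0.0417 0.288 ] [0.53   0.0411 0.288 ]
FR [ 0.5903 -0.237   0.2823] [ 0.5879 -0.2373  0.288 ] [ 0.5925 -0.2359  0.288 ]
BL [0.5707 0.0492 0.2844] [0.5692 0.0482 0.288 ] [0.5719 0.0488 0.288 ]
BR [ 0.6336 -0.2275  0.2798] [ 0.6301 -0.2272  0.288 ] [ 0.6359 -0.2268  0.288 ]
bed [0.5401 0.0535 0.02  ] [ 0.607  -0.2447  0.02  ] -12.6438711131453
knob [ 0.5622 -0.0374  0.18  ] [ 0.5197 -0.0454  0.18  ]
jar [0.4792 0.0828 0.085 ]
latch end [0.5736 0.0968 0.18  ] [0.5262 0.124  0.18  ]
post scene [ 0.6279 -0.08    0.084 ]
handle? [0.3344 0.1538 0.01  ] [0.4141 0.1866 0.01  ] [0.2505 0.1374 0.01  ]
```

Working from the fits, the winder origin is at about (0.602, -0.0885) with a yaw of 12.5°. The lamp width and the bed line both agree with this. The knob point is at about (0.533, -0.042, 0.18). I'll move to a standoff point.

Call:
drive_tool(steps=[0,0,0,-0.022,0.023,-0.003,0.6,0,0,0,-0.022,0.023,-0.003,0.6,0,0,0,-0.022,0.023,-0.003,0.6,0,0,0,-0.022,0.023,-0.003,0.6,0,0,0,-0.022,0.023,-0.003,0.6,0,0,0,-0.022,0.023,-0.003,0.6,0,0,0,-0.022,0.023,-0.003,0.6,0,0,0,-0.022,0.023,-0.003,0.6,0,0,0,-0.022,0.023,-0.003,0.6,0,0,0,-0.022,0.023,-0.003,0.6])

```text
time_s: 0.93
tcp_pos: [0.3071, -0.3304, 0.2714]
ee_rot: [[-0.972, -0.235, -0.0], [-0.235, 0.972, 0.0], [0.0, 0.001, -1.0]]
wrist_force: [0.9, -0.3, 0.7]
gripper_width: 0.6
gripper_force: 0.0
```

Call:
drive_tool(steps=[0,0,0,-0.022,0.023,-0.003,0.6,0,0,0,-0.022,0.023,-0.003,0.6,0,0,0,-0.022,0.023,-0.003,0.6,0,0,0,-0.022,0.023,-0.003,0.6,0,0,0,-0.022,0.023,-0.003,0.6,0,0,0,-0.022,0.023,-0.003,0.6,0,0,0,-0.022,0.023,-0.003,0.6,0,0,0,-0.022,0.023,-0.003,0.6,0,0,0,-0.018,0.02,-0.003,0.6,0,0,0,-0.01,0.01,-0.003,0.6])

```text
time_s: 1.77
tcp_pos: [0.4555, -0.0737, 0.3013]
ee_rot: [[-0.971, -0.238, -0.001], [-0.238, 0.971, 0.0], [0.0, 0.0, -1.0]]
wrist_force: [0.2, -0.6, 0.3]
gripper_width: 0.598
gripper_force: 0.0
```

Call:
drive_tool(steps=[0,-0.116,0,0,0,0,0.6,0,-0.116,0,0,0,0,0.6,0,-0.116,0,0,0,0,0.6,0,-0.116,0,0,0,0,0.6,0,-0.116,0,0,0,0,0.6,0,-0.116,0,0,0,0,0.6,0,0,0,0,0,0,0.6,0,0,0,0,0,0,0.6])

```text
time_s: 2.43
tcp_pos: [0.4536, -0.0766, 0.3013]
ee_rot: [[-0.747, -0.235, 0.622], [-0.181, 0.972, 0.15], [-0.64, -0.0, -0.769]]
wrist_force: [0.6, 0.4, 0.4]
gripper_width: 0.596
gripper_force: 0.0
```

```bash
cat >> h.py <<'E'
np.set_printoptions(precision=4,suppress=True)
from scipy.spatial.transform import Rotation as Ro
O=np.array([.602,-.0885,0]);a=np.radians(12.5)
W=np.array([[np.cos(a),-np.sin(a),0],[np.sin(a),np.cos(a),0],[0,0,1]])
def w2g(p): return O+W@np.array(p,float)      # winder->world
def g2w(p): return W.T@(np.array(p)-O)
def toolR(tilt,yaw=0): # lean back tilt deg, yaw extra about world z
    t=np.radians(tilt);z=[np.sin(t),0,-np.cos(t)];y=[0,1,0];x=np.cross(y,z)
    return W@Ro.from_euler('z',yaw,degrees=True).as_matrix()@np.array([x,y,z]).T
def todo(p,R=None):
    s=r.sense();A=s["ee_rot"]
    print("t",round(s["time_s"],2),"tcp",s["tcp_pos"],"winder",g2w(s["tcp_pos"]),"F",s["wrist_force"],"w",round(s["gripper_width"],3),"gf",round(s["gripper_force"],1))
    if R is not None: print("turn(tool)",Ro.from_matrix(A.T@R).as_rotvec())
    B=A if R is None else R
    print("shift before turn",A.T@(p-s["tcp_pos"]),"after",B.T@(p-s["tcp_pos"]))
def wcam():
    p=r.camera_params("wrist");im=r.capture("wrist");return im,np.array(p["camera_matrix"]),np.array(p["extrinsics"])
def wproj(P,K,E):
    c=E[:3,:3]@P+E[:3,3];th=np.arctan2(np.hypot(c[0],c[1]),c[2]);ph=np.arctan2(c[1],c[0])
    return K[0,2]+K[0,0]*th*np.cos(ph),K[1,2]+K[1,1]*th*np.sin(ph)
def wray(uv,K,E):
    d=(np.array(uv)-[K[0,2],K[1,2]])/[K[0,0],K[1,1]];th=np.hypot(*d);q=np.array([*(d/max(th,1e-9)*np.sin(th)),np.cos(th)])
    return -E[:3,:3].T@E[:3,3],E[:3,:3].T@q
E
python3 - <<'E'
from h import *
R=toolR(40);k=np.array([.533,-.042,.18]);todo(k-.1*R[:,2],R)
im,K,E=wcam();cv2.imwrite("pics/w1.png",cv2.resize(im,None,fx=1.5,fy=1.5));print(K,E)
print("knob pred",wproj(k,K,E),wproj(w2g([-.071,.0603,.18]),K,E),"pred from y=.069",wproj(w2g([-.055,.069,.18]),K,E))
E
```

```text
t 2.43 tcp [ 0.4536 -0.0766  0.3013] winder [-0.1424  0.0437  0.3013] F [0.5878 0.3716 0.3953] w 0.596 gf 0.0
turn(tool) [ 0.012  -0.0042  0.0146]
shift before turn [0.0124 0.0162 0.0478] after [0.0128 0.0166 0.0476]
[[297.3186   0.     261.0099]
 [  0.     297.3186 193.753 ]
 [  0.       0.       1.    ]] [[-0.2342  0.9722 -0.0007  0.1807]
 [ 0.5707  0.1381  0.8095 -0.4632]
 [ 0.787   0.1892 -0.5872 -0.0105]
 [ 0.      0.      0.      1.    ]]
knob pred (np.float64(276.00573507427225), np.float64(174.57548304896088)) (np.float64(276.79131401396916), np.float64(165.4821519813267)) pred from y=.069 (np.float64(284.4866843626786), np.float64(176.16646266498446))
```

View pics/w1.png

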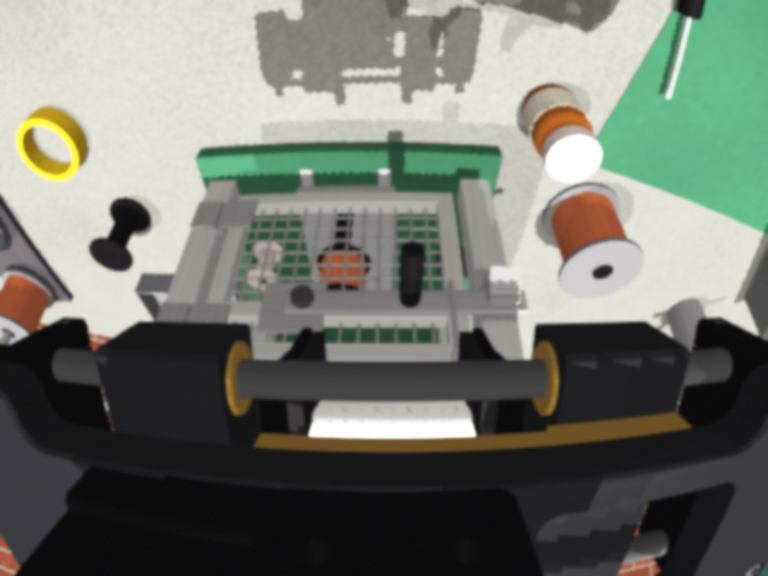

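The wrist view shows the knob from (411,247) to (411,300) in the 1.5× picture. That is about 2 mm right of my prediction, so I'll use winder y = 0.059. The pivot is at (302,296), the catch at about (505,285), and the post shows through the mesh at (343,225).

Run:
```python
from h import *
R=toolR(40);k=w2g([-.056,.059,.18]);print(k);todo(k-.05*R[:,2],R)
```

```text
[ 0.5346 -0.043   0.18  ]
t 2.48 tcp [ 0.4549 -0.0764  0.3023] winder [-0.1409  0.0437  0.3023] F [0.9777 0.6387 0.5088] w 0.601 gf 0.0
turn(tool) [ 0.0118 -0.0029  0.0155]
shift before turn [0.013  0.0144 0.0985] after [0.0135 0.0153 0.0983]
```

Call:
drive_tool(steps=[0.012,-0.003,0.0155,0,0,0,0.6,0,0,0,0.0067,0.0076,0.02,0.6,0,0,0,0.0067,0.0076,0.02,0.6,0,0,0,0,0,0.02,0.6,0,0,0,0,0,0.02,0.6,0,0,0,0,0,0.018,0.6,0,0,0,0,0,0,0.6,0,0,0,0,0,0,0.6])

```text
time_s: 3.15
tcp_pos: [0.5054, -0.0521, 0.2194]
ee_rot: [[-0.749, -0.22, 0.625], [-0.166, 0.975, 0.145], [-0.641, 0.005, -0.767]]
wrist_force: [-0.1, -0.1, -0.7]
gripper_width: 0.6
gripper_force: 0.0
```

Run:
```python
from h import *
R=toolR(40);k=w2g([-.056,.059,.18]);todo(k,R)
im,K,E=wcam();cv2.imwrite("pics/w2.png",im)
print("knob pred",wproj(k,K,E),wproj(w2g([-.070,.059,.18]),K,E))
```

```text
t 3.15 tcp [ 0.5054 -0.0521  0.2194] winder [-0.0864  0.0565  0.2194] F [-0.098  -0.1013 -0.7136] w 0.6 gf 0.0
turn(tool) [ 0.0061 -0.0023 -0.0003]
shift before turn [0.0019 0.0022 0.0498] after [0.002  0.0025 0.0497]
knob pred (np.float64(263.97189790284455), np.float64(215.42757737323558)) (np.float64(264.21957215272), np.float64(204.01751160757266))
```

View pics/w2.png

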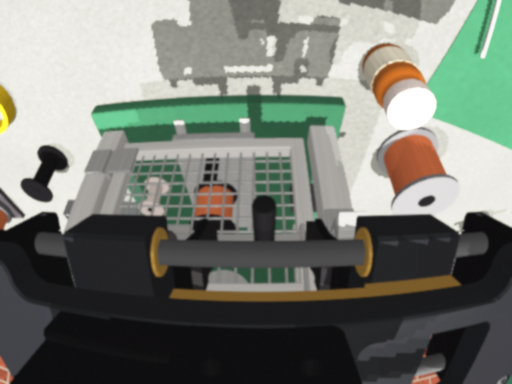

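The knob tip is at (264,203), which matches the prediction. I'll advance and close.

Call:
drive_tool(steps=[0.006,-0.002,0,0.001,0.001,0.0167,0.6,0,0,0,0.001,0.001,0.0167,0.6,0,0,0,0,0,0.0165,0.6,0,0,0,0,0,0,0.6,0,0,0,0,0,0,0.4,0,0,0,0,0,0,0.3,0,0,0,0,0,0,0.22])

```text
time_s: 3.78
tcp_pos: [0.5335, -0.0507, 0.1831]
ee_rot: [[-0.748, -0.227, 0.624], [-0.166, 0.974, 0.155], [-0.642, 0.012, -0.766]]
wrist_force: [-0.2, 0.4, 0.5]
gripper_width: 0.455
gripper_force: 0.0
```

Call:
drive_tool(steps=[0,0,0,0,0,0,0.1,0,0,0,0,0,0,0.0,0,0,0,0,0,0,0.0,0,0,0,0,0,0,0.0,0,0,0,0,0,0,0.0])

```text
time_s: 4.2
tcp_pos: [0.5324, -0.0448, 0.1826]
ee_rot: [[-0.751, -0.233, 0.618], [-0.167, 0.972, 0.164], [-0.639, 0.02, -0.769]]
wrist_force: [-13.1, 31.9, 11.7]
gripper_width: 0.172
gripper_force: 30.0
```

Run:
```python
from h import *
R=toolR(40);k=w2g([-.056,.059,.18]);todo(k,R)
```

```text
t 4.2 tcp [ 0.5324 -0.0448  0.1826] winder [-0.0585  0.0577  0.1826] F [-13.085   31.9131  11.705 ] w 0.172 gf 30.0
turn(tool) [ 0.0263 -0.0052  0.    ]
shift before turn [-0.0003  0.0012  0.0037] after [-0.0002  0.0013  0.0036]
```

Run:
```python
from h import *
s=r.sense()
for k in("joints","joint_velocities","effort","moment"):print(k,s[k])
```

```text
joints [  9.6577   5.4141 -35.8298 -20.0359  -9.7273 -68.0342]
joint_velocities [ 0.0996 -0.0519 -0.2578  0.3385  0.36    0.0171]
effort [-16.627  -14.3407  14.2177   6.041    4.1489   0.0644]
moment [7.4396 2.1655 6.3551]
```

Joint 5 is at its limit (-9.7°), which clipped the pose. I'll open, lean less (34°) and re-centre.

Call:
drive_tool(steps=[0,0,0,0,0,0,0.5,0,0,0,0,0,0,0.5,0,0.035,0,0,0,0,0.5,0,0.035,0,0,0,0,0.5,0,0.035,0,0,0,0,0.5,0,0,0,0,0,0,0.5,0,0,0,0,0,0,0.5])

```text
time_s: 4.78
tcp_pos: [0.5341, -0.0504, 0.1823]
ee_rot: [[-0.809, -0.227, 0.542], [-0.181, 0.974, 0.137], [-0.559, 0.013, -0.829]]
wrist_force: [-0.6, 0.4, -0.6]
gripper_width: 0.491
gripper_force: 0.0
```

Run:
```python
from h import *
R=toolR(34);k=w2g([-.056,.059,.18]);todo(k,R);print(r.sense()["joints"])
```

```text
t 4.78 tcp [ 0.5341 -0.0504  0.1823] winder [-0.058   0.0519  0.1823] F [-0.5622  0.4028 -0.6411] w 0.491 gf 0.0
turn(tool) [ 0.0165 -0.0007  0.0015]
shift before turn [-0.0004  0.007   0.0032] after [-0.0004  0.0071  0.0031]
[ 10.6444   6.0488 -36.3696  -8.3354 -13.8042 -80.2776]
```

Call:
drive_tool(steps=[0.008,0,0,0,0.0035,0.0015,0.5,0.008,0,0,0,0.0035,0.0015,0.5,0,0,0,0,0,0,0.5,0,0,0,0,0,0,0.5])

```text
time_s: 5.12
tcp_pos: [0.5333, -0.0435, 0.1791]
ee_rot: [[-0.811, -0.218, 0.543], [-0.181, 0.976, 0.121], [-0.557, -0.0, -0.831]]
wrist_force: [-0.9, -0.4, -0.2]
gripper_width: 0.499
gripper_force: 0.0
```

Run:
```python
from h import *
R=toolR(34);k=w2g([-.056,.059,.18]);todo(k,R);print(r.sense()["joints"])
```

```text
t 5.12 tcp [ 0.5333 -0.0435  0.1791] winder [-0.0573  0.0588  0.1791] F [-0.8842 -0.3639 -0.1734] w 0.499 gf 0.0
turn(tool) [ 0.0007 -0.0029  0.0015]
shift before turn [-0.0016  0.0002 -0.    ] after [-0.0016  0.0002 -0.    ]
[ 12.7801   5.957  -40.5352   0.6957  -9.6752 -90.8348]
```

Centred, so I'll close.

Call:
drive_tool(steps=[0,0,0,0,0,0,0.3,0,0,0,0,0,0,0.2,0,0,0,0,0,0,0.1,0,0,0,0,0,0,0,0,0,0,0,0,0,0,0,0,0,0,0,0,0])

```text
time_s: 5.62
tcp_pos: [0.5343, -0.0434, 0.1797]
ee_rot: [[-0.81, -0.218, 0.545], [-0.181, 0.976, 0.121], [-0.558, -0.001, -0.83]]
wrist_force: [0.1, -0.2, -0.0]
gripper_width: 0.171
gripper_force: 30.0
```

Run:
```python
from h import *
R=toolR(34);k=w2g([-.054,.058,.192]);todo(k,R);print(r.sense()["joints"],r.sense()["moment"])
```

```text
t 5.62 tcp [ 0.5343 -0.0434  0.1797] winder [-0.0563  0.0586  0.1797] F [ 0.0777 -0.2    -0.009 ] w 0.171 gf 30.0
turn(tool) [ 0.0002 -0.0017  0.0012]
shift before turn [-0.0087 -0.0007 -0.0089] after [-0.0088 -0.0006 -0.0089]
[ 12.7729   5.9812 -40.472    0.8434  -9.6426 -90.9866] [-0.3383  1.1288 -0.0433]
```

Call:
drive_tool(steps=[0,0,0,-0.0025,0,0.0017,0,0,0,0,-0.0025,0,-0.0036,0,0,0.007,0,-0.0025,0,-0.0036,0,0,0.007,0,-0.0025,0,-0.0036,0,0,0,0,0,0,0,0,0,0,0,0,0,0,0])

```text
time_s: 6.12
tcp_pos: [0.5337, -0.0442, 0.1893]
ee_rot: [[-0.824, -0.216, 0.524], [-0.182, 0.976, 0.116], [-0.537, 0.0, -0.844]]
wrist_force: [-1.3, -6.3, -4.4]
gripper_width: 0.172
gripper_force: 30.2
```

Run:
```python
from h import *
todo(w2g([-.054,.058,.192]),toolR(34));print(r.sense()["joints"],r.sense()["moment"])
```

```text
t 6.12 tcp [ 0.5337 -0.0442  0.1893] winder [-0.0571  0.058   0.1893] F [-1.2719 -6.3367 -4.4156] w 0.172 gf 30.2
turn(tool) [-0.0004 -0.0265 -0.0008]
shift before turn [-0.004   0.     -0.0006] after [-0.0041  0.     -0.0005]
[ 12.6921   5.2396 -38.6526   0.5394 -13.6264 -90.7331] [-1.6697  2.35   -0.6682]
```

Call:
drive_tool(steps=[0,0,0,-0.0025,0,-0.0025,0,0,0,0,-0.0025,0,-0.0025,0,0,0,0,0,0,0,0,0,0,0,0,0,0,0])

```text
time_s: 6.45
tcp_pos: [0.5344, -0.0449, 0.1953]
ee_rot: [[-0.825, -0.214, 0.523], [-0.181, 0.977, 0.115], [-0.535, 0.0, -0.845]]
wrist_force: [-0.7, -11.0, -5.4]
gripper_width: 0.173
gripper_force: 30.3
```

Run:
```python
from h import *
todo(w2g([-.054,.058,.192]),toolR(34))
H=np.array([.008,-.116,0]) # hinge, winder
for g in (.03,.1,.2,.3,.4):
    Q=Ro.from_euler('z',g-.01).as_matrix(); p=H+Q@(np.array([-.057,.058,.194])-H); print(g,p,w2g(p))
    todo(w2g(p),toolR(32-20*g,np.degrees(g)))
```

```text
t 6.45 tcp [ 0.5344 -0.0449  0.1953] winder [-0.0566  0.0572  0.1953] F [ -0.7196 -10.9772  -5.4194] w 0.173 gf 30.3
turn(tool) [-0.0013 -0.0288 -0.002 ]
shift before turn [-0.0004  0.0008  0.0042] after [-0.0003  0.0008  0.0042]
0.03 [-0.0605  0.0567  0.194 ] [ 0.5307 -0.0463  0.194 ]
t 6.45 tcp [ 0.5344 -0.0449  0.1953] winder [-0.0566  0.0572  0.1953] F [ -0.7196 -10.9772  -5.4194] w 0.173 gf 30.3
turn(tool) [-0.0171  0.0166 -0.0276]
shift before turn [ 0.004  -0.0006 -0.001 ] after [ 0.004  -0.0005 -0.0009]
0.1 [-0.0724  0.0515  0.194 ] [ 0.5202 -0.0539  0.194 ]
t 6.45 tcp [ 0.5344 -0.0449  0.1953] winder [-0.0566  0.0572  0.1953] F [ -0.7196 -10.9772  -5.4194] w 0.173 gf 30.3
turn(tool) [-0.053   0.041  -0.0877]
shift before turn [ 0.0141 -0.0058 -0.0073] after [ 0.0148 -0.0042 -0.007 ]
0.2 [-0.0887  0.0426  0.194 ] [ 0.5062 -0.0661  0.194 ]
t 6.45 tcp [ 0.5344 -0.0449  0.1953] winder [-0.0566  0.0572  0.1953] F [ -0.7196 -10.9772  -5.4194] w 0.173 gf 30.3
turn(tool) [-0.1017  0.0757 -0.175 ]
shift before turn [ 0.0278 -0.0147 -0.016 ] after [ 0.031 -0.008 -0.015]
0.3 [-0.104   0.0321  0.194 ] [ 0.4935 -0.0796  0.194 ]
t 6.45 tcp [ 0.5344 -0.0449  0.1953] winder [-0.0566  0.0572  0.1953] F [ -0.7196 -10.9772  -5.4194] w 0.173 gf 30.3
turn(tool) [-0.1474  0.11   -0.2642]
shift before turn [ 0.0408 -0.0252 -0.0242] after [ 0.048  -0.0099 -0.0219]
0.4 [-0.1183  0.0202  0.194 ] [ 0.4822 -0.0944  0.194 ]
t 6.45 tcp [ 0.5344 -0.0449  0.1953] winder [-0.0566  0.0572  0.1953] F [ -0.7196 -10.9772  -5.4194] w 0.173 gf 30.3
turn(tool) [-0.1901  0.1438 -0.3551]
shift before turn [ 0.0528 -0.0372 -0.0318] after [ 0.0656 -0.0101 -0.0278]
```

Latch at about 0.2 rad. Next I'll swing the gate out by the knob.

Call:
drive_tool(steps=[-0.027,0.02,-0.042,0.0075,-0.0033,-0.0045,0,-0.027,0.02,-0.042,0.0076,-0.0033,-0.0043,0,-0.026,0.02,-0.043,0.0077,-0.0033,-0.0042,0,-0.025,0.02,-0.043,0.0077,-0.0033,-0.004,0,-0.024,0.02,-0.044,0.0078,-0.0033,-0.0038,0,-0.023,0.02,-0.044,0.0079,-0.0033,-0.0036,0,0,0,0,0,0,0,0])

```text
time_s: 7.03
tcp_pos: [0.4961, -0.0788, 0.1969]
ee_rot: [[-0.783, -0.491, 0.382], [-0.439, 0.871, 0.221], [-0.441, 0.006, -0.897]]
wrist_force: [-2.9, 2.7, -1.3]
gripper_width: 0.172
gripper_force: 30.0
```

Run:
```python
from h import *
todo(w2g([-.108,.028,.194]),toolR(25,19));print(r.sense()["joints"],r.sense()["moment"])
```

```text
t 7.03 tcp [ 0.4961 -0.0788  0.1969] winder [-0.1013  0.0324  0.1969] F [-2.9106  2.6876 -1.331 ] w 0.172 gf 30.0
turn(tool) [-0.0107  0.0206 -0.0352]
shift before turn [ 0.0082 -0.0023 -0.0008] after [ 0.0083 -0.002  -0.0006]
[  1.0584   5.3942 -26.0117 -20.7422 -37.162  -47.4757] [0.0718 1.4168 0.4094]
```

Call:
drive_tool(steps=[-0.035,0.04,-0.072,0.0125,-0.0055,-0.0061,0,-0.032,0.04,-0.073,0.0127,-0.0055,-0.0056,0,-0.029,0.04,-0.0745,0.0129,-0.0055,-0.0051,0,-0.026,0.04,-0.0756,0.0131,-0.0055,-0.0045,0,-0.023,0.04,-0.0766,0.0133,-0.0055,-0.004,0,0,0,0,0,0,0,0])

```text
time_s: 7.53
tcp_pos: [0.4591, -0.1434, 0.1959]
ee_rot: [[-0.592, -0.792, 0.147], [-0.764, 0.61, 0.208], [-0.254, 0.011, -0.967]]
wrist_force: [-3.5, 0.8, -0.1]
gripper_width: 0.171
gripper_force: 30.0
```

```bash
cat >> h.py <<'E'
def gate():
    p=g2w(r.sense()["tcp_pos"])-np.array([.008,-.116,0]);print("rad",np.hypot(*p[:2]),"g",np.arctan2(-p[0],p[1])-.3576+.01,"tool yaw",np.arctan2(-(W.T@r.sense()["ee_rot"])[0,1],(W.T@r.sense()["ee_rot"])[1,1]),"joints",r.sense()["joints"])
E
python3 - <<'E'
from h import *
gate();todo(w2g([-.108,.028,.194]));print(r.sense()["ee_rot"])
E
```

```text
rad 0.1847336790329434 g 0.6937160241320706 tool yaw 0.6960728660225516 joints [ -6.6385   9.2576 -19.9869 -15.9141 -54.6312 -22.5035]
t 7.53 tcp [ 0.4591 -0.1434  0.1959] winder [-0.1514 -0.0227  0.1959] F [-3.4883  0.7554 -0.1366] w 0.171 gf 30.0
shift before turn [-0.0632  0.011   0.0187] after [-0.0632  0.011   0.0187]
[[-0.5925 -0.7921  0.147 ]
 [-0.7643  0.6104  0.208 ]
 [-0.2545  0.0109 -0.967 ]]
```

Call:
drive_tool(steps=[-0.022,0.04,-0.083,0.0145,-0.0058,-0.0038,0,-0.018,0.04,-0.084,0.0146,-0.0058,-0.0032,0,-0.015,0.04,-0.0847,0.0147,-0.0058,-0.0026,0,-0.012,0.04,-0.0852,0.0148,-0.0058,-0.002,0,-0.008,0.04,-0.0856,0.0149,-0.0058,-0.0014,0,-0.005,0.04,-0.086,0.015,-0.0058,-0.0008,0,0,0.01,-0.086,0.015,-0.0058,0,0,0,0,-0.086,0.015,-0.0058,0,0,0,0,-0.086,0.015,-0.0058,0,0,0,0,0,0,0,0,0])

```text
time_s: 8.37
tcp_pos: [0.4701, -0.2845, 0.1939]
ee_rot: [[0.116, -0.993, -0.008], [-0.993, -0.116, 0.017], [-0.018, 0.006, -1.0]]
wrist_force: [2.0, 1.4, -2.4]
gripper_width: 0.172
gripper_force: 30.1
```

Run:
```python
from h import *
gate();todo(w2g([-.108,.028,.194]));print(r.sense()["ee_rot"])
```

```text
rad 0.18517867556426387 g 1.4786475805476957 tool yaw 1.4689945960982842 joints [-14.7374  17.4632 -13.3107  -0.9788 -59.9292  21.8972]
t 8.37 tcp [ 0.4701 -0.2845  0.1939] winder [-0.1712 -0.1628  0.1939] F [ 2.0206  1.418  -2.4143] w 0.172 gf 30.1
shift before turn [-0.1962 -0.0435  0.0032] after [-0.1962 -0.0435  0.0032]
[[ 0.116  -0.9932 -0.008 ]
 [-0.9931 -0.1161  0.0174]
 [-0.0182  0.006  -0.9998]]
```

Call:
drive_tool(steps=[0,0,-0.08,0.014,-0.0055,0,0,0,0,-0.08,0.014,-0.0055,0,0,0,0,0,0,0,0.006,0,0,0,0,0,0,0.006,0,0,0,0,0,0,0,0.4,0,0,0,0,0,0,0.5,0,0,0,0,0,0,0.5,0,0,0,0,0,-0.03,0.5,0,0,0,0,0,-0.03,0.5,0,0,0,0,0,-0.03,0.5])

```text
time_s: 9.2
tcp_pos: [0.4834, -0.3103, 0.2727]
ee_rot: [[0.272, -0.962, -0.013], [-0.962, -0.272, 0.019], [-0.022, 0.007, -1.0]]
wrist_force: [1.2, -0.6, 0.8]
gripper_width: 0.479
gripper_force: 0.0
```

Run:
```python
from h import *
gate();cv2.imwrite("pics/t3.png",np.vstack([cv2.resize(r.capture(n)[y:y+140,x:x+250],None,fx=2.1,fy=2.1) for n,x,y in(("top",150,130),("scene",150,130))]))
im,K,E=wcam();cv2.imwrite("pics/w3.png",im)
```

```text
rad 0.1873986933654361 g 1.6343370490619036 tool yaw 1.6283793796072772 joints [-16.9732  16.5472  -2.8027  -0.8612 -71.6715  33.046 ]
```

View pics/t3.png

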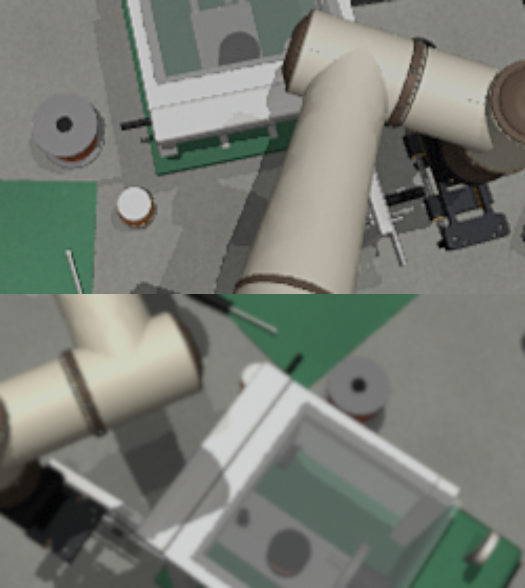

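The gate stands open at about 93° (top view, (380,180) to (400,265)), with the lamp and jar untouched. Now I'll turn back and move in front of the gateway.

Call:
drive_tool(steps=[0,0,0.12,0,0,-0.03,0.5,0,0,0.12,0,0,-0.02,0.5,0,0,0.12,0,0,0,0.5,0,0,0.12,0,0,0,0.5,0,0,0.12,0,0,0,0.5,0,0,0.12,0,0,0,0.5,0,0,0.12,0,0,0,0.5,0,0,0.12,0,0,0,0.5,0,0,0.12,0,0,0,0.5,0,0,0.12,0,0,0,0.5])

```text
time_s: 10.18
tcp_pos: [0.484, -0.3111, 0.3203]
ee_rot: [[-0.802, -0.597, -0.014], [-0.598, 0.802, 0.02], [-0.001, 0.024, -1.0]]
wrist_force: [0.5, 0.2, 0.4]
gripper_width: 0.502
gripper_force: 0.0
```

Call:
drive_tool(steps=[0,0,0.107,0,0,0,0.5,0,0,0.107,0,0,0,0.5,0,0,0.107,0,0,0,0.5,0,0,0.107,0,0,0,0.5,0,0,0,0,0,0,0.5])

```text
time_s: 10.6
tcp_pos: [0.484, -0.3111, 0.3204]
ee_rot: [[-0.977, -0.215, -0.014], [-0.215, 0.976, 0.02], [0.009, 0.022, -1.0]]
wrist_force: [-0.0, 0.8, 0.4]
gripper_width: 0.498
gripper_force: 0.0
```

Run:
```python
from h import *
todo(w2g([-.16,.002,.31]),toolR(0));gate()
```

```text
t 10.6 tcp [ 0.484  -0.3111  0.3204] winder [-0.1634 -0.1918  0.3204] F [-0.0388  0.8411  0.3598] w 0.498 gf 0.0
turn(tool) [ 0.0224 -0.0091 -0.0013]
shift before turn [-0.0032  0.1935  0.0147] after [-0.0034  0.1938  0.0104]
rad 0.18737924955603907 g 1.6396406712183698 tool yaw -0.0013867754840502394 joints [-17.0543  15.304    2.2413  -0.8772 -78.0259 -60.3291]
```

Call:
drive_tool(steps=[0.0224,-0.009,0,0,0,0,0.5,0,0,0,0,0.0323,0.001,0.5,0,0,0,0,0.0323,0.001,0.5,0,0,0,0,0.0323,0.001,0.5,0,0,0,0,0.0323,0.001,0.5,0,0,0,0,0.0323,0.001,0.5,0,0,0,0,0.0323,0.001,0.5,0,-0.1,0,0,0,0,0.5,0,-0.1,0,0,0,0,0.5,0,-0.1,0,0,0,0,0.5])

```text
time_s: 11.43
tcp_pos: [0.4424, -0.1214, 0.315]
ee_rot: [[-0.93, -0.222, 0.294], [-0.213, 0.975, 0.064], [-0.301, -0.003, -0.954]]
wrist_force: [0.3, -1.0, 0.9]
gripper_width: 0.502
gripper_force: 0.0
```

Run:
```python
from h import *
R=toolR(42);todo(w2g([.029,.002,.066])-.15*R[:,2],R);gate()
```

```text
t 11.43 tcp [ 0.4424 -0.1214  0.315 ] winder [-0.1629  0.0024  0.315 ] F [ 0.3393 -1.0451  0.8573] w 0.502 gf 0.0
turn(tool) [ 0.0006 -0.427   0.0065]
shift before turn [-0.0459 -0.0006  0.1588] after [ 0.024  -0.0004  0.1635]
rad 0.20794705301480124 g 0.6174389179643089 tool yaw 0.005940014964784421 joints [  3.1708  -5.1317 -22.3951  -3.346  -55.4584 -78.8279]
```

Call:
drive_tool(steps=[0,0,0.006,0.0115,0,0.0365,0.5,0,0,0,0.0115,0,0.0365,0.5,0,0,0,0.0115,0,0.0365,0.5,0,-0.107,0,0,0,0,0.5,0,-0.107,0,0,0,0,0.5,0,-0.107,0,0,0,0,0.5,0,-0.106,0,0,0,0,0.5,0,0,0,0,0,0,0.5])

```text
time_s: 12.1
tcp_pos: [0.4385, -0.123, 0.1978]
ee_rot: [[-0.763, -0.211, 0.611], [-0.16, 0.977, 0.138], [-0.626, 0.007, -0.78]]
wrist_force: [-0.6, -0.4, -0.3]
gripper_width: 0.499
gripper_force: 0.0
```

Run:
```python
from h import *
R=toolR(42);k=w2g([.029,.002,.066]);todo(k-.15*R[:,2],R);gate()
im,K,E=wcam();cv2.imwrite("pics/w4.png",im)
for z in(.034,.066,.084):print(wproj(w2g([.029,.002,z]),K,E))
```

```text
t 12.1 tcp [ 0.4385 -0.123   0.1978] winder [-0.1671  0.0017  0.1978] F [-0.6011 -0.3544 -0.3473] w 0.499 gf 0.0
turn(tool) [ 0.0022 -0.0568 -0.0088]
shift before turn [-0.062   0.0007  0.0758] after [-0.0576  0.0003  0.0792]
rad 0.2110115915733411 g 0.631455945315498 tool yaw -0.005280290232338651 joints [ -5.5856  -2.8108 -36.392  -31.4839 -22.1175 -46.6362]
(np.float64(261.0612094891224), np.float64(205.36786598406044))
(np.float64(261.2276113750688), np.float64(225.26717312404))
(np.float64(261.3276323061465), np.float64(237.2203636709827))
```

View pics/w4.png

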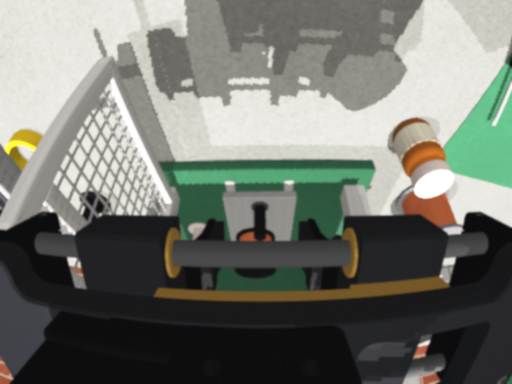

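The post's base is at (259.5,206) and it rises to about row 235, within 1.5 px of the prediction. The gate is wide open at left. I'll continue in.

Call:
drive_tool(steps=[0,0,-0.005,-0.0155,0,0.019,0.5,0,0,0,-0.0155,0,0.019,0.5,0,0,0,-0.0155,0,0.019,0.5,0,0,0,-0.0155,0,0.019,0.5,0.002,-0.057,0,0,0,0,0.5,0,0,0,0,0,0,0.5])

```text
time_s: 12.65
tcp_pos: [0.5347, -0.1012, 0.1775]
ee_rot: [[-0.729, -0.218, 0.65], [-0.161, 0.976, 0.146], [-0.666, 0.002, -0.746]]
wrist_force: [-0.4, -0.2, -0.4]
gripper_width: 0.5
gripper_force: 0.0
```

Run:
```python
from h import *
R=toolR(42);k=w2g([.029,.001,.066]);todo(k,R);gate()
```

```text
t 12.65 tcp [ 0.5347 -0.1012  0.1775] winder [-0.0684  0.0022  0.1775] F [-0.4464 -0.2132 -0.3716] w 0.5 gf 0.0
turn(tool) [ 0.0023 -0.0044 -0.0006]
shift before turn [ 0.0015 -0.0015  0.1481] after [ 0.0022 -0.0012  0.148 ]
rad 0.1407277017562592 g 0.22655781594355945 tool yaw 0.0010913165652611545 joints [ -2.9891   7.3915 -28.6717 -38.5758 -16.7805 -40.9801]
```

Call:
drive_tool(steps=[0,0,0,0.0015,-0.001,0.0185,0.5,0,0,0,0,0,0.0185,0.5,0,0,0,0,0,0.0185,0.5,0,0,0,0,0,0.0185,0.5,0,0,0,0,0,0.0185,0.5,0,0,0,0,0,0,0.5])

```text
time_s: 13.15
tcp_pos: [0.594, -0.0903, 0.1065]
ee_rot: [[-0.73, -0.217, 0.648], [-0.162, 0.976, 0.145], [-0.664, 0.001, -0.748]]
wrist_force: [-0.4, -0.4, -0.2]
gripper_width: 0.502
gripper_force: 0.0
```

Run:
```python
from h import *
R=toolR(42);k=w2g([.029,.001,.066]);todo(k,R);gate()
im,K,E=wcam();cv2.imwrite("pics/w5.png",im)
for z in(.034,.066,.084):print(wproj(w2g([.029,.001,z]),K,E))
```

```text
t 13.15 tcp [ 0.594  -0.0903  0.1065] winder [-0.0082  0.      0.1065] F [-0.4142 -0.4391 -0.1789] w 0.502 gf 0.0
turn(tool) [ 0.0014 -0.0075 -0.    ]
shift before turn [-0.001   0.0009  0.055 ] after [-0.0006  0.001   0.055 ]
rad 0.11713849943158054 g -0.20852184989494355 tool yaw 0.0009184928862354919 joints [ -5.0529  18.9467 -22.0304 -53.2879 -14.5558 -24.2961]
(np.float64(261.92341663458654), np.float64(180.4358671970378))
(np.float64(262.0256103469158), np.float64(216.9825312529362))
(np.float64(262.0854152912972), np.float64(240.14979683734072))
```

View pics/w5.png

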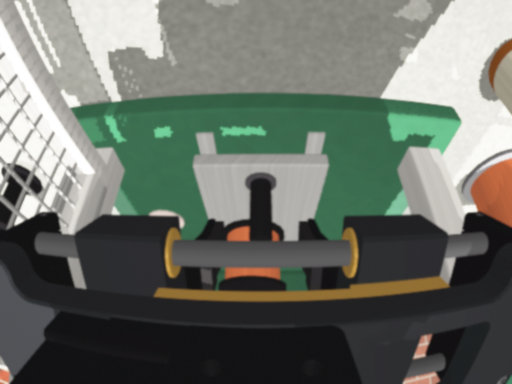

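The post's base is at (260.5,181), which matches. Advancing the last 55 mm and closing.

Call:
drive_tool(steps=[0,0,0,0,0,0.0138,0.5,0,0,0,0,0,0.0138,0.5,0,0,0,0,0,0.0138,0.5,0,0,0,0,0,0.0138,0.5,0,0,0,0,0,0,0.5,0,0,0,0,0,0,0.5])

```text
time_s: 13.7
tcp_pos: [0.629, -0.0823, 0.0684]
ee_rot: [[-0.727, -0.218, 0.651], [-0.162, 0.976, 0.145], [-0.667, -0.0, -0.745]]
wrist_force: [0.2, 0.3, 0.7]
gripper_width: 0.498
gripper_force: 0.0
```

Run:
```python
from h import *
R=toolR(42);k=w2g([.029,.001,.066]);todo(k,R);gate()
```

```text
t 13.7 tcp [ 0.629  -0.0823  0.0684] winder [0.0277 0.0002 0.0684] F [0.2116 0.2924 0.7361] w 0.498 gf 0.0
turn(tool) [ 0.0004 -0.0032  0.0011]
shift before turn [0.0006 0.0008 0.0027] after [0.0006 0.0008 0.0027]
rad 0.11782789871239996 g -0.5152094338348309 tool yaw 0.0011419428659937096 joints [ -6.0763  25.0237 -17.8645 -61.4054 -14.0279 -15.2017]
```

Call:
drive_tool(steps=[0,0,0,0,0,0.0015,0.3,0,0,0,0,0,0,0.2,0,0,0,0,0,0,0.1,0,0,0,0,0,0,0,0,0,0,0,0,0,0,0,0,0,0,0,0,0])

```text
time_s: 14.2
tcp_pos: [0.6307, -0.0825, 0.0674]
ee_rot: [[-0.726, -0.216, 0.653], [-0.162, 0.976, 0.143], [-0.668, -0.001, -0.744]]
wrist_force: [-1.2, -1.1, 2.0]
gripper_width: 0.174
gripper_force: 30.0
```

Call:
drive_tool(steps=[0,0.005,0,0.0015,0,-0.0013,0,0,0.01,0,0.003,0,-0.0027,0,0,0.015,0,0.0045,0,-0.0039,0,0,0.015,0,0.0046,0,-0.0039,0,0,0.015,0,0.0046,0,-0.0038,0,0,0.015,0,0.0047,0,-0.0037,0])

```text
time_s: 14.7
tcp_pos: [0.6024, -0.0889, 0.0674]
ee_rot: [[-0.773, -0.216, 0.597], [-0.172, 0.976, 0.131], [-0.611, -0.002, -0.792]]
wrist_force: [3.3, -1.2, -3.1]
gripper_width: 0.172
gripper_force: 30.0
```

Run:
```python
from h import *
R=toolR(36);k=w2g([.029,.001,.066]);todo(k,R);gate()
```

```text
t 14.7 tcp [ 0.6024 -0.0889  0.0674] winder [ 0.0003 -0.0004  0.0674] F [ 3.3308 -1.2367 -3.0653] w 0.172 gf 30.0
turn(tool) [-0.0017  0.0287  0.0004]
shift before turn [-0.0219  0.0014  0.0186] after [-0.0224  0.0014  0.018 ]
rad 0.1158313108900132 g -0.28096937309052833 tool yaw -0.0006661777930412496 joints [ -2.7875  23.4195 -21.7736 -48.7851 -12.2378 -29.6353]
```

Call:
drive_tool(steps=[0,0.03,0,0.0048,0,-0.0036,0,0,0.03,0,0.0049,0,-0.0035,0,0,0.03,0,0.005,0,-0.0034,0,0,0.03,0,0.0051,0,-0.0032,0,0,0.03,0,0.0052,0,-0.0031,0,0,0.03,0,0.0053,0,-0.0029,0,0,0.03,0,0.0053,0,-0.0028,0,0,0.03,0,0.0054,0,-0.0026,0,0,0.03,0,0.0055,0,-0.0025,0,0,0.03,0,0.0055,0,-0.0023,0])

```text
time_s: 15.53
tcp_pos: [0.5439, -0.102, 0.0673]
ee_rot: [[-0.914, -0.216, 0.342], [-0.203, 0.976, 0.074], [-0.35, -0.002, -0.937]]
wrist_force: [4.2, -4.5, -5.3]
gripper_width: 0.174
gripper_force: 30.0
```

Run:
```python
from h import *
R=toolR(20);todo(w2g([-.119,.0,.067]),R);gate()
```

```text
t 15.53 tcp [ 0.5439 -0.102   0.0673] winder [-0.0597 -0.0006  0.0673] F [ 4.2427 -4.5271 -5.3277] w 0.174 gf 30.0
turn(tool) [-0.0017  0.0085  0.0006]
shift before turn [ 0.0557  0.0006 -0.0205] after [ 0.0559  0.0006 -0.02  ]
rad 0.13378819503184441 g 0.18266500634551813 tool yaw 6.8931997699956455e-06 joints [  4.4791  20.8215 -32.0934  -9.2924 -16.9803 -73.5504]
```

Call:
drive_tool(steps=[0,0.02,0,0.0057,0.0003,-0.002,0,0,0.02,0,0.0057,0.0003,-0.0018,0,0,0.02,0,0.0057,0,-0.0017,0,0,0.02,0,0.0058,0,-0.0016,0,0,0.02,0,0.0058,0,-0.0015,0,0,0.02,0,0.0058,0,-0.0014,0,0,0.02,0,0.0059,0,-0.0012,0,0,0.02,0,0.0055,0,-0.001,0,0,0.01,0,0.004,0,-0.0007,0,0,0,0,0.0025,0,-0.0004,0])

```text
time_s: 16.37
tcp_pos: [0.4931, -0.1134, 0.067]
ee_rot: [[-0.958, -0.217, 0.188], [-0.214, 0.976, 0.039], [-0.192, -0.003, -0.981]]
wrist_force: [5.3, -6.9, -0.9]
gripper_width: 0.172
gripper_force: 30.0
```

Run:
```python
from h import *
R=toolR(10);todo(w2g([-.119,.0,.067]),R);gate()
```

```text
t 16.37 tcp [ 0.4931 -0.1134  0.067 ] winder [-0.1117 -0.0007  0.067 ] F [ 5.3412 -6.8935 -0.8611] w 0.172 gf 30.0
turn(tool) [-0.0029  0.0185  0.0013]
shift before turn [ 0.0072  0.0007 -0.0014] after [ 0.0072  0.0007 -0.0012]
rad 0.16620879597609073 g 0.45657887565582106 tool yaw 0.0007467741099030043 joints [  4.6363  19.1176 -34.6022  -3.1288 -25.3331 -79.3764]
```

Call:
drive_tool(steps=[0,0,0,0.003,0.0005,-0.0005,0,0,0,0,0.003,0.0005,-0.0005,0,0,0,0,0.003,0,-0.0005,0,0,0,0,0.001,0,0,0,0,0,0,0,0,0,0])

```text
time_s: 16.78
tcp_pos: [0.4861, -0.1148, 0.0671]
ee_rot: [[-0.956, -0.218, 0.195], [-0.214, 0.976, 0.038], [-0.198, -0.005, -0.98]]
wrist_force: [12.5, -11.7, -10.1]
gripper_width: 0.178
gripper_force: 30.0
```

Run:
```python
from h import *
R=toolR(10);todo(w2g([-.119,.0,.067]),R);gate()
```

```text
t 16.78 tcp [ 0.4861 -0.1148  0.0671] winder [-0.1188 -0.0006  0.0671] F [ 12.4505 -11.7357 -10.0891] w 0.178 gf 30.0
turn(tool) [-0.0048  0.0251  0.0022]
shift before turn [0.0002 0.0006 0.    ] after [0.0002 0.0006 0.    ]
rad 0.17144480719423286 g 0.4849799634020135 tool yaw 0.001228923053884356 joints [  4.5492  18.5246 -35.7139  -3.1529 -24.4253 -79.2082]
```

Drag rose to 12 N, so the shuttle is at its stop. Releasing and retreating.

Call:
drive_tool(steps=[0,0,0,-0.001,0,0,0.1,0,0,0,0,0,0,0.3,0,0,0,0,0,0,0.4,0,0,0,0,0,0,0.4,0,0,0,0,0,-0.015,0.4,0,0,0,0,0,-0.025,0.4,0,0,0,0,0,-0.03,0.4,0,0,0,0,0,-0.03,0.4,0,0,0,0,0,-0.03,0.4,0,0,0,0,0,0,0.4])

```text
time_s: 17.62
tcp_pos: [0.459, -0.1189, 0.199]
ee_rot: [[-0.957, -0.218, 0.191], [-0.214, 0.976, 0.039], [-0.195, -0.003, -0.981]]
wrist_force: [0.4, 0.4, -0.2]
gripper_width: 0.4
gripper_force: 0.0
```

Run:
```python
from h import *
gate();im,K,E=wcam();t=r.capture("top")
cv2.imwrite("pics/w6.png",np.vstack([im[60:290,60:460],t[100:280,130:530].copy() if t.shape[1]>=530 else t[100:280,112:512]]))
for p in([-.12,0,.034],[-.12,0,.084],[-.035,0,.034],[-.14,.05,.034],[-.14,-.05,.034]):
    u=wproj(w2g(p),K,E);print(p,u,"crop",u[0]-60,u[1]-60)
```

```text
rad 0.19371926146867013 g 0.5727469151969362 tool yaw 0.0015035274190959586 joints [  4.2375   4.8981 -29.4188  -2.0585 -44.5447 -80.3069]
[-0.12, 0, 0.034] (np.float64(260.11470856491576), np.float64(176.2777397989551)) crop 200.11470856491576 116.27773979895511
[-0.12, 0, 0.084] (np.float64(259.75647817789337), np.float64(197.03253070665718)) crop 199.75647817789337 137.03253070665718
[-0.035, 0, 0.034] (np.float64(260.14762070340913), np.float64(242.38974699260478)) crop 200.14762070340913 182.38974699260478
[-0.14, 0.05, 0.034] (np.float64(307.9496732611812), np.float64(158.8440381703947)) crop 247.9496732611812 98.8440381703947
[-0.14, -0.05, 0.034] (np.float64(212.3665294062057), np.float64(158.66560518252436)) crop 152.3665294062057 98.66560518252436
```

View pics/w6.png

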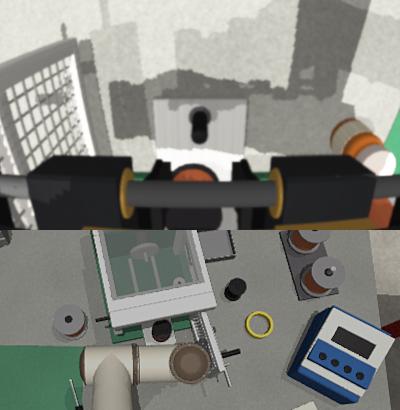

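The post's base is at (199,116) and the board's front edge at row 98, exactly where full travel puts them. The coil is upright on the board at about (195,185), the gate is open and nothing is in contact. I'll hand it in.

```bash
python3 -c "
from station import r
print(r.finish_job())"
```

```text
the job is handed in; nothing more can be done
None
```

The job is handed in: I lifted the latch, swung the gate open to about 1.63 rad, and drew the shuttle to its stop, with the coil upright on it in the last pictures; the hand-in reported no verdict.

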